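# Unclip the stamping cassette and show both ends to the lens

### The arm

A 7-joint arm with a two-finger parallel gripper is mounted at the origin on the work surface. World frame = base frame: x ahead of the robot, y to its left, z up, the work surface at z = 0. Lengths are in m, angles in rad, forces in N, time in s.
With the tool pointing down it reaches from about 0.4 to 0.875 m from the base axis. Payload 19.3 kg.
Tool frame: the origin (TCP) lies at the very end of the fingers, on their centre line; the grasp point (between the pads) lies 19 mm behind it; z points along the fingers, y is the line along which they close (so a half turn about z gives the same grasp; the last joint's range is limited). The gripper opens to 85 mm and grips with 20 to 120 N. Pads are 22 mm wide; open, the fingers measure 114 mm over their backs; the gripper's body (76 mm by 85 mm) begins 54 mm behind the grasp point. The pads swing forward as they close: fully open they stand 13 mm farther back than shut.
Start: joints at [1.216, 0.521, -0.036, 1.599, 0.021, 1.021, -0.113], TCP at [0.176, -0.6, 0.231] pointing down, gripper open.
Joint ranges: [-2.91, 2.91], [-0.3, 2.13], [-1.5, 1.42], [0.17, 2.43], [-1.26, 4.41], [0.16, 1.93], [-2.52, 2.52]. Speed limits (rad/s): [1.89, 1.89, 2.39, 2.39, 3.01, 3.01, 3.01].

### API

Orientations are given as [roll, pitch, yaw] about the fixed x, y, z axes, in that order (R = Rz(yaw) Ry(pitch) Rx(roll)).
In Python, from workcell import monitor, viewer, bot gives the robot as it stands.
- The arm moves only by the tool move_arm, never from a script. Its arguments are lists of equal length, an entry for each row: "gripper": the opening, from 0 (shut) to 1 (fully open); "linear": the shift along the tool's x, y, z in cm, a list of three; "twist": the turn about the tool's z in degrees. A call has 1 to 8 rows; each row shifts and turns the commanded pose from where the row before left it, along the tool's axes as they then stand; what a row does not reach is not made up. A row lasts 1/10 s, in which the tool goes at most 50 mm and 8.59 degrees, less where a joint would pass 70% of its speed; a pose out of reach is approached as far as the arm can. A call with a gripper value outside its range is refused whole. The fingers move at their own pace and stop on an object; "squeeze" is the grip in N (left out, the last holds). Time passes only in rows, so rows that do not move let the fingers close. It gives the time, the measured TCP pose, the force, the opening and the grip force at its end, in the units of the state.
- monitor.observe(): the state, without advancing time (a new reading comes with each control period).
- viewer.grab_frame(name): name is "scene" or "top"; returns a dict with "img" (400x640x3 uint8, red, green, blue), "K" (3x3 intrinsics, pixels), "k1" (the pictures are not rectified: a ray, as slopes to the right and down, at radius r is drawn at 1 + k1 r^2 times it, then the intrinsics apply), "eye" and "rotation" of the camera in the world. Camera axes: x right, y up, looking along -z (the intrinsics and any distortion apply to the point x, -y, -z); pixel columns grow to the right and rows downward; lengths in m; the calibration is good to about 2 mm. A picture is of the moment at which its call begins. There is no depth.
- bot.job_done(): hands the job in; it is judged then, once.
The state is a dict: "clock": time; "qpos": joint angles; "qd": joint speeds; "joint_efforts": joint torques, N m; "position": TCP position; "tool_rot": TCP orientation; "force": force on the tool from outside, world axes, zero at the start; "moment": the same for the moment, N m; "grip_width": finger opening in m; "finger_force": force on a finger pad.
Only numpy, scipy, OpenCV 4.12 (cv2) and the standard library are available. Lean on these libraries where they do the work, as an engineer would, in place of code of your own. Each camera call takes 0.05 s, during which the arm holds its last target. There are 200 camera calls.

### The job

Take the stamping cassette out of its dock by pinching its two yellow side catches together, and lift it clear of the dock. Hold it level with its orange end square in front of the inspection lens, at lens height and 5 cm from the glass, for half a second, then turn it round and hold its blue end there in the same way. Finish still holding the cassette there by its pinched catches with the blue end facing the lens; do not bump the lens or disturb the other things on the bench.

Things in the scene. Friction and masses are not known exactly. Their poses are not given: they have to be found in the camera images.
- cassette: loose black cassette for stamping type, 90 x 38 x 66 mm (x, y, z), about 0.25 kg; origin at the centre of its underside; +x is its orange end, -x its blue end, +z up. Starts seated upright in the dock, its axes along the dock's, underside 16 mm above the table. A yellow sprung catch plate stands out of each long side
- cassette_grip (a point): midpoint between the two yellow catch plates, 48 mm above the cassette's underside on its upright axis; frame as the cassette's. The plates, on its +y and -y sides, are 30 mm along x and 28 mm high (34 to 62 mm above the underside); 54 mm over both, 42 mm when pressed home. Pinch them along y; each must go in at least 4.5 mm for the cassette to come out
- orange_end (a point): centre of the cassette's orange end face (38 x 66 mm, a brass square in the middle): 45 mm along +x from the cassette's axis, 33 mm above its underside; frame as the cassette's
- blue_end (a point): centre of the cassette's blue end face (38 x 66 mm, a brass square in the middle): 45 mm along -x from the cassette's axis, 33 mm above its underside; frame as the cassette's
- catch_left (a joint): how far the catch on the cassette's +y side is pressed in, m: 0 out (latched), 0.006 pressed home; sprung outwards, 3 N to start it moving, about 7 N to press it home
- catch_right (a joint): the same for the catch on the cassette's -y side, m: 0 out (latched), 0.006 pressed home; sprung outwards, 3 N to start it moving, about 7 N to press it home
- dock: grey station fixed to the table, 170 x 104 mm, a dark socket 38 mm high in its middle, a black control strip with dial (44 mm high) at -x. Origin on the table under the socket. The socket is 22 mm deep, floor 16 mm above the table, 1.5 mm clear round the cassette; lips hold down a tooth of each catch until it is pressed. Raised 22 mm, the cassette is clear
- lens: white inspection lens fixed to the table on a stand: barrel 64 mm across, its axis level, 150 mm above the table, top at 182 mm. Origin on the table; the dark-rimmed glass face lies 30 mm along its own -x and looks along its -x. The 12 mm high base reaches 28 mm along -x
- lens_focus (a point): point on the lens axis 50 mm in front of the glass, 150 mm above the table, where the end face shown should lie; frame as the lens's (its +x points at the glass)
- tape_a: larger cream roll of masking tape, loose, lying flat: 110 mm across, 18 mm high; origin under its centre
- tape_b: smaller cream roll of masking tape, loose, lying flat: 96 mm across, 24 mm high; origin under its centre
- tumbler: coral-coloured drinking tumbler, loose, standing: 72 mm across, 200 mm high; origin under its centre
- glue: white glue bottle with yellow cap, loose, standing: 56 mm across, 150 mm high; origin under its centre
- mallet: wooden mallet, loose, lying, 240 mm long; origin at the centre of its underside, handle towards its own -x
- awl: awl with dark wooden handle, loose, lying, 150 mm long; origin at the centre of its underside, handle towards its own -x
Not all that is in view belongs to the job. What is shaped like the dock but pink is not meant.

How it is judged:
By the outcome, as a careful person would: the job done as asked, in the order asked, and still so for the second after the job is handed in, while the arm keeps its last pose, push and grip.
It also fails if it takes over 56 s, if anything falls off the work surface, if the arm or the gripper's body presses on something with over 40 N, if the wrist force passes 120 N, or if a joint passes its speed limit or range.

## Working session

There is one attempt and no reset: what is moved stays moved. The work goes in short steps, Python scripts to look and compute and a tool call to move; the robot and the scene stay as the last step left them, time stands still between calls to the robot, and variables do not carry over. Pictures are saved under pics/ and viewed, at most 10 in all, crops included, and the job is handed in when it is done.

Besides the shell and the picture viewer there is one more tool, called after "Call:" as a command line: name --pt "numbers of a row" for each row, then --argument value for the rest. move_arm: Moves the arm, as the interface text tells. Its arguments: {"type":"object","properties":{"gripper":{"type":"array"},"linear":{"type":"array"},"twist":{"type":"array"},"squeeze":{"type":"number"}},"required":["gripper","linear","twist"]}

```bash
mkdir -p pics; cat > h.py <<'E'
import numpy as np, cv2
from workcell import monitor, viewer, bot
def grab(n):
    f=viewer.grab_frame(n); return f
def proj(f,P):
    P=np.atleast_2d(P); c=(P-np.array(f["eye"]))@np.array(f["rotation"])
    s=np.c_[c[:,0],-c[:,1]]/(-c[:,2:3]); r2=(s**2).sum(1,keepdims=True)
    s=s*(1+f["k1"]*r2); K=np.array(f["K"]); return s@K[:2,:2].T+K[:2,2]
def back(f,uv,z):
    K=np.array(f["K"]); uv=np.atleast_2d(np.float64(uv))
    s=cv2.undistortPoints(uv[:,None],K,np.array([f["k1"]*1.0,0,0,0]))[:,0]
    d=np.c_[s[:,0],-s[:,1],-np.ones(len(s))]@np.array(f["rotation"]).T; e=np.array(f["eye"])
    return e+d*((z-e[2])/d[:,2])[:,None]
E
python3 - <<'E'
from h import *
import pickle
for n in("top","scene"):
    f=grab(n); pickle.dump(f,open(n+".pkl","wb")); cv2.imwrite(f"pics/{n}0.png",cv2.cvtColor(f["img"],cv2.COLOR_RGB2BGR)); print(n,f["K"],f["k1"],f["eye"],f["rotation"])
print(monitor.observe())
E
```

```text
top [[513.4748643    0.         316.63373335]
 [  0.         513.4748643  199.79472698]
 [  0.           0.           1.        ]] -0.0786066409283231 [0.20276901 0.04032506 1.72465954] [ 0.20085514  0.00346053 -1.62841941]
scene [[389.96731313   0.         322.89883684]
 [  0.         389.96731313 200.67930377]
 [  0.           0.           1.        ]] -0.031041161511415522 [1.25301043 1.00705242 0.95045386] [ 0.97262748 -0.02372638  2.53480994]
{'clock': 0.1, 'qpos': array([ 1.21582969,  0.52198081, -0.03631614,  1.59994252,  0.02117997,
        1.02110728, -0.11279256]), 'qd': array([ 4.74345655e-04, -5.73483506e-04,  9.90036076e-04, -1.21236395e-03,
       -3.72159295e-04, -1.33948421e-03,  4.60500460e-05]), 'joint_efforts': array([ 3.61324768e-03, -9.28492498e+01,  1.98419429e+00, -3.70532691e+01,
        1.81962753e-02,  5.35392057e-03,  1.36419212e-04]), 'position': array([ 0.17546399, -0.59954686,  0.23076999]), 'tool_rot': array([-3.14054073e+00,  6.24854519e-05,  2.84742719e-01]), 'force': array([-0.241372  , -0.8804793 , -0.51429401]), 'moment': array([0.00234647, 0.04129373, 0.0541027 ]), 'finger_force': 0.0, 'grip_width': 0.08521216366249625}
```

View pics/top0.png

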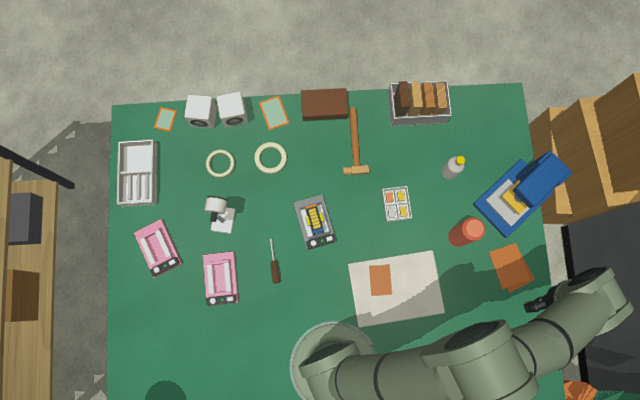

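View pics/scene0.png

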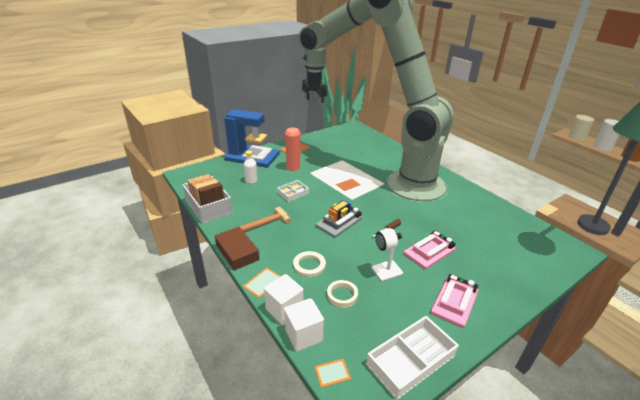

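The grey dock is at top (315,221) and scene (340,217). The two pink look-alikes, at top (157,247) and (220,278), are not meant. The lens is at top (218,212) and scene (387,245). I'll confirm this in an enlarged crop.

```bash
sed -i 's/    f=viewer.grab_frame(n); return f/    f=viewer.grab_frame(n); return fix(f)/' h.py; cat >> h.py <<'E'
from scipy.spatial.transform import Rotation as R
def fix(f):
    r=np.array(f["rotation"])
    if r.ndim==1: f["rotation"]=R.from_euler("xyz",r).as_matrix()
    return f
E
python3 - <<'E'
from h import *
import pickle
t=fix(pickle.load(open("top.pkl","rb")));s=fix(pickle.load(open("scene.pkl","rb")))
A=cv2.resize(t["img"][180:260,190:350],None,fx=5,fy=5,interpolation=cv2.INTER_CUBIC)[:300*2][:400]
B=cv2.resize(s["img"][192:282,310:410],(444,400)[::1],interpolation=cv2.INTER_CUBIC)
# scene crop: scale 4 -> dock and lens
B=cv2.resize(s["img"][195:280,300:460],None,fx=5,fy=5,interpolation=cv2.INTER_CUBIC)
C=cv2.resize(np.vstack([A,B]),None,fx=.72,fy=.72,interpolation=cv2.INTER_AREA)
cv2.imwrite("pics/c1.png",C[:,:,::-1]);print(C.shape)
print(back(t,[[315,221]],.04),back(t,[[218,212]],.02))
print(proj(t,[[0.35,0,0]]),proj(s,[[0.35,0,0],[0,0,0]]))
E
```

```text
(594, 576, 3)
[[0.47410748 0.03594624 0.04      ]] [[0.5269822  0.36185702 0.02      ]]
[[327.89250095 258.77781934]] [[357.22552232 208.41157961]
 [415.62412667 184.78969291]]
```

View pics/c1.png

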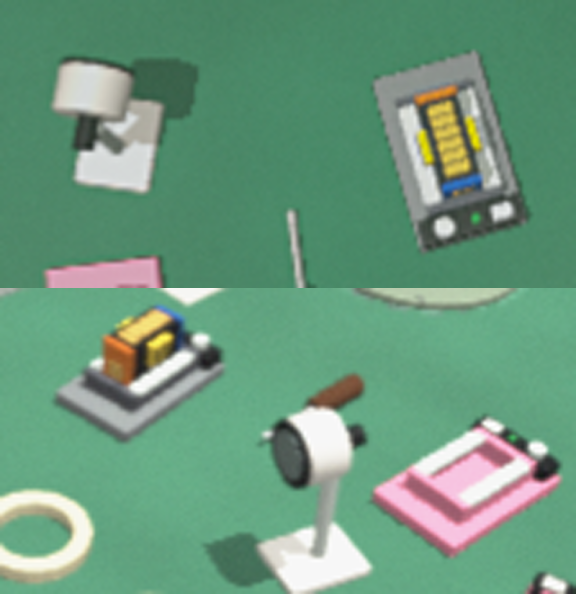

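The crop confirms it: the grey dock holds the black cassette, with the orange end up-image (world +x), the blue end by the dial strip and yellow catches on both sides. The pink docks are empty. The lens glass faces up-image, about +x. Next I measure more finely.

```bash
python3 - <<'E'
from h import *
import pickle
t=fix(pickle.load(open("top.pkl","rb")));s=fix(pickle.load(open("scene.pkl","rb")))
def tile(f,x,y): 
    a=f["img"][y:y+40,x:x+53]; return cv2.resize(a,(400,300),interpolation=cv2.INTER_CUBIC)
C=np.vstack([np.hstack([tile(t,196,192),tile(s,362,220)]),np.hstack([tile(t,288,200),tile(s,314,192)])])
cv2.imwrite("pics/c2.png",C[:,:,::-1])
hsv=cv2.cvtColor(t["img"],cv2.COLOR_RGB2HSV).astype(int)
sub=t["img"][185:260,285:345].astype(int)
m=((sub[:,:,1]-sub[:,:,0]<25)|(abs(sub[:,:,0]-sub[:,:,2])<0)).astype(np.uint8)
n,l,st,c=cv2.connectedComponentsWithStats(m); k=1+st[1:,4].argmax()
ct,_=cv2.findContours((l==k).astype(np.uint8),cv2.RETR_EXTERNAL,cv2.CHAIN_APPROX_NONE)
ct=max(ct,key=cv2.contourArea)+np.array([285,185]); print(cv2.minAreaRect(ct))
b=cv2.boxPoints(cv2.minAreaRect(ct)); print(b,back(t,b,.012))
for nm,f,(x0,y0,x1,y1) in(("t",t,(295,190,340,250)),("s",s,(318,195,365,235))):
    h=cv2.cvtColor(f["img"],cv2.COLOR_RGB2HSV).astype(int); H,S,V=h[...,0],h[...,1],h[...,2]
    box=np.zeros(H.shape,bool);box[y0:y1,x0:x1]=1
    for c,mk in(("yel",(H>25)&(H<33)&(S>190)&(V>120)),("blue",(H>100)&(H<125)&(S>130)),("or",(H<16)&(S>150))):
        mm=(mk&box).astype(np.uint8); n,l,st,ce=cv2.connectedComponentsWithStats(mm)
        print(nm,c,[(st[i,4],ce[i].round(2)) for i in range(1,n) if st[i,4]>2])
E
```

```text
((314.5079650878906, 221.4560089111328), (49.63999938964844, 31.040000915527344), 73.73979187011719)
[[292.65915 201.97441]
 [322.45755 193.28322]
 [336.35678 240.9376 ]
 [306.55838 249.6288 ]] [[ 0.54843166  0.10802118  0.012     ]
 [ 0.57271303  0.00501299  0.012     ]
 [ 0.40692106 -0.03171438  0.012     ]
 [ 0.38358092  0.06954584  0.012     ]]
t yel [(np.int32(15), array([320.93, 216.8 ])), (np.int32(12), array([307.83, 220.83]))]
t blue [(np.int32(30), array([317.63, 230.73]))]
t or [(np.int32(3), array([315.  , 204.33]))]
s yel []
s blue [(np.int32(10), array([347.7, 202. ])), (np.int32(4), array([349.5, 208.5]))]
s or [(np.int32(65), array([333.32, 213.49]))]
```

View pics/c2.png

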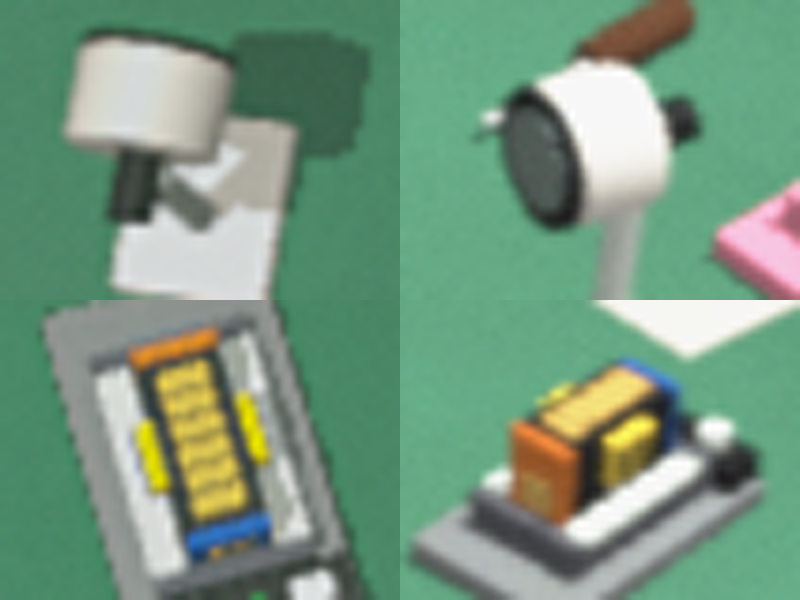

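The cassette's catches are at tile (153,456) and (253,427). The lens rim bounding box is about (501..586, 82..230) in the scene tile and (77..236, top 30) in the top tile. I'll fit both poses from these.

```bash
cat > fit.py <<'E'
from h import *
import pickle
from scipy.optimize import least_squares
t=fix(pickle.load(open("top.pkl","rb")));s=fix(pickle.load(open("scene.pkl","rb")))
def px(p,x0,y0,ou,ov): p=np.atleast_2d(np.float64(p)); return np.c_[x0+(p[:,0]-ou)/7.547-.5,y0+(p[:,1]-ov)/7.5-.5]
# cassette: local points & pixels
T=px([[137,421],[170,490],[150,492],[158,420],[237,395],[255,393],[250,462],[270,458],[131,352],[217,330]],288,200,0,300)
TL=np.array([[15,27,78],[-15,19,78],[-15,27,78],[15,19,78],[15,-19,78],[15,-27,78],[-15,-19,78],[-15,-27,78],[45,19,82],[45,-19,82]])/1000
S=px([[512,425],[580,452],[622,360],[680,385]],314,192,400,300)
SL=np.array([[45,-19,82],[45,19,82],[-45,-19,82],[-45,19,82]])/1000
def W(p,L): return np.c_[L[:,:2]@np.array([[np.cos(p[2]),np.sin(p[2])],[-np.sin(p[2]),np.cos(p[2])]])+p[:2],L[:,2]]
rt=lambda p:(proj(t,W(p,TL))-T).ravel()
rs=lambda p:(proj(s,W(p,SL))-S).ravel()
yw=lambda p:[(p[2]-np.radians(13))/np.radians(.5)]
for nm,f in(("top",lambda p:np.r_[rt(p),yw(p)]),("scene",rs),("both",lambda p:np.r_[rt(p),rs(p),yw(p)])):
    r=least_squares(f,[.47,.036,.23]);print(nm,r.x[:2].round(4),np.degrees(r.x[2]).round(2),r.fun.round(1))
# lens: p= glass centre xy, facing yaw, length
a=np.linspace(0,2*np.pi,181)
def circ(p,d): 
    n=np.array([np.cos(p[2]),np.sin(p[2]),0]);u=np.array([-n[1],n[0],0])
    return np.r_[p[:2],.15]-d*n+.032*(np.cos(a)[:,None]*u+np.sin(a)[:,None]*np.array([0,0,1]))
def bb(q): return np.r_[q.min(0),q.max(0)]
fs=px([[501,82],[586,230]],362,220,400,0).ravel(); ft=px([[77,30],[236,0]],196,192,0,0).ravel()
bt=px([[63,0],[0,160]],196,192,0,0).ravel()
B=back(t,px([[298,125],[270,298]],196,192,0,0),.012);print("base edge yaw",np.degrees(np.arctan2(*(B[0]-B[1])[[1,0]])),B)
def res(p):
    x=bb(proj(s,circ(p,0)))-fs; y=(bb(proj(t,circ(p,0)))-ft)[:3]; z=bb(proj(t,circ(p,p[3])))-bt
    return np.r_[x[[0,1,3]],x[2]*.5,y,z[0],z[3]]
r=least_squares(res,[.56,.36,-.1,.05]);print("glass",r.x[:2],np.degrees(r.x[2]),r.x[3],r.fun.round(1))
n=np.array([np.cos(r.x[2]),np.sin(r.x[2])]);print("focus",r.x[:2]+.05*n,"cassette axis",r.x[:2]+.095*n)
E
python3 fit.py
```

```text
top [0.4769 0.0374] 12.92 [-0.5  0.6  0.1 -0.5  0.4 -0.1 -0.9  0.1 -0.1  0.2 -0.2 -0.2  0.7 -0.
  0.4 -0.2  0.1  0.2 -0.1 -0.1 -0.2]
scene [0.4722 0.0345] 15.4 [ 0.5  0.4 -0.7  0.7  0.1 -0.7  0.1 -0.4]
both [0.4763 0.0373] 12.99 [-0.4  0.8  0.1 -0.3  0.4  0.1 -0.9  0.3 -0.1  0.4 -0.1 -0.1  0.8  0.2
  0.5  0.   0.1  0.4 -0.1  0.1 -0.2  0.8 -1.7  1.3  0.2  0.  -0.   0.5
 -0. ]
base edge yaw -10.596559612306304 [[0.53840931 0.30507653 0.012     ]
 [0.45999951 0.31974566 0.012     ]]
glass [0.54509314 0.34045386] -12.193645121563268 0.03839318974138228 [ 0.4  1.1  1.1 -0.4  0.9  0.6  0.1  0.4  0.1]
focus [0.59396511 0.32989304] cassette axis [0.63794987 0.3203883 ]
```

Call:
move_arm --gripper '[1,1,1,1,1,1,1,1]' --pt "0 0 -2.5" --pt "0 0 -2.5" --pt "2.6 -2.9 0" --pt "2.6 -2.9 0" --pt "2.6 -2.9 0" --pt "2.6 -2.9 0" --pt "2.6 -2.9 0" --pt "2.6 -2.9 0" --twist '[0,0,0,0,0,0,0,0]' --squeeze 40

```text
clock: 0.9
position: [0.2767, -0.3874, 0.2811]
tool_rot: [-3.141, 0.0, 0.285]
force: [0.5, 0.5, 0.8]
grip_width: 0.0853
finger_force: 0.0
```

Call:
move_arm --gripper '[1,1,1,1,1,1,1,1]' --pt "2.6 -2.9 0" --pt "2.6 -2.9 0" --pt "2.6 -2.9 0" --pt "2.6 -2.9 0" --pt "2.6 -2.9 0" --pt "2.6 -2.9 0" --pt "2.6 -2.9 0" --pt "2.6 -2.9 0" --twist '[0,0,0,0,0,0,0,0]'

```text
clock: 1.7
position: [0.4111, -0.1064, 0.2813]
tool_rot: [3.141, 0.0, 0.285]
force: [1.3, 0.2, 0.1]
grip_width: 0.0852
finger_force: 0.0
```

```bash
cat > st.py <<'E'
import sys
from h import *
o=monitor.observe(); p=o["position"];psi=o["tool_rot"][2]
print("t",round(o["clock"],2),"pos",p.round(4),"rpy",np.degrees(o["tool_rot"]).round(2),"q",o["qpos"].round(2),"F",np.round(o["force"],1),"w",round(o["grip_width"],4),"ff",round(o["finger_force"],1))
if len(sys.argv)>4:
    T=np.float64(sys.argv[1:5]); d=R.from_euler("xyz",o["tool_rot"]).as_matrix().T@(T[:3]-p)
    print("shift cm",(d*100).round(2),"twist",round(-(T[3]-np.degrees(psi)),2))
E
python3 st.py .4763 .0373 .2 13
```

```text
t 1.7 pos [ 0.4111 -0.1064  0.2813] rpy [179.99   0.    16.31] q [ 0.46  0.15 -0.38  2.01  0.07  0.99 -1.25] F [1.3 0.2 0.1] w 0.0852 ff 0.0
shift cm [ 10.29 -11.96   8.13] twist 3.31
```

Call:
move_arm --gripper '[1,1,1,1,1,1]' --pt "2.6 -3.0 1.6" --pt "2.6 -3.0 1.6" --pt "2.6 -3.0 1.6" --pt "2.5 -3.0 1.6" --pt "0 0 1.6" --pt "0 0 0" --twist '[0,0,0,0,3.3,0]'

```text
clock: 2.3
position: [0.475, 0.0368, 0.1995]
tool_rot: [-3.141, 0.004, 0.228]
force: [-0.3, -0.5, 0.9]
grip_width: 0.0853
finger_force: 0.0
```

```bash
python3 st.py .4763 .0373 .045 13; python3 - <<'E'
from h import *
t=grab("top");s=grab("scene")
f=lambda a:cv2.resize(a,(400,300),interpolation=cv2.INTER_CUBIC)
C=np.hstack([f(t["img"][190:250,275:355]),f(s["img"][185:245,300:380])]);cv2.imwrite("pics/c3.png",C[:,:,::-1])
E
```

```text
t 2.3 pos [0.475  0.0368 0.1995] rpy [-179.96    0.2    13.06] q [ 0.15  0.36 -0.44  1.99  0.2   0.83 -1.74] F [-0.3 -0.5  0.9] w 0.0853 ff 0.0
shift cm [ 0.2  -0.   15.45] twist 0.06
```

View pics/c3.png

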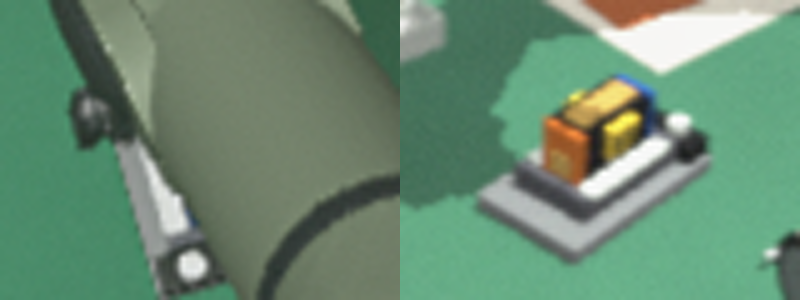

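The arm hides the dock in the top view. In the scene view the dock is undisturbed. I'll descend part-way and look from the scene camera.

Call:
move_arm --gripper '[1,1,1,1,1,1]' --pt "0.2 0 2.5" --pt "0 0 2.5" --pt "0 0 2.5" --pt "0 0 2.5" --pt "0 0 1.5" --pt "0 0 0" --twist '[0,0,0,0,0,0]'

```text
clock: 3.0
position: [0.4775, 0.0357, 0.0858]
tool_rot: [3.141, 0.002, 0.227]
force: [0.7, -0.8, 0.6]
grip_width: 0.0856
finger_force: 0.0
```

```bash
python3 st.py .4763 .0373 .045 13; python3 - <<'E'
from h import *
s=grab("scene")
cv2.imwrite("pics/c4.png",cv2.resize(s["img"][165:240,300:380],(640,600),interpolation=cv2.INTER_CUBIC)[:,:,::-1])
E
```

```text
t 3.0 pos [0.4775 0.0357 0.0858] rpy [1.7999e+02 9.0000e-02 1.3010e+01] q [ 0.07  0.54 -0.36  2.08  0.34  0.57 -1.86] F [ 0.7 -0.8  0.6] w 0.0856 ff 0.0
shift cm [-0.07 -0.19  4.08] twist 0.01
```

View pics/c4.png

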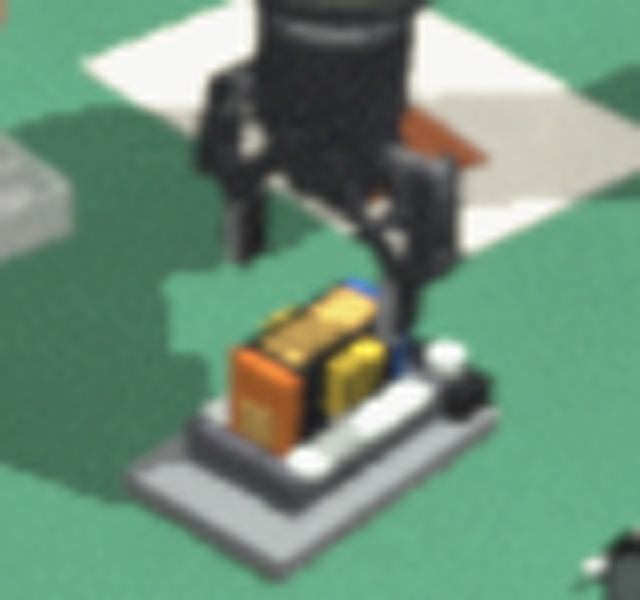

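The fingers straddle the cassette: tips at crop (245,258) and (393,335), cassette top centre about (305,325). I'll check this against the projection.

```bash
python3 - <<'E'
from h import *
import pickle
s=fix(pickle.load(open("scene.pkl","rb")))
c=lambda P:((proj(s,P)-[300,165]+.5)*8).round(0)
P=np.array([.4775,.0357,.0]);n=np.array([np.cos(np.radians(13)),np.sin(np.radians(13)),0]);u=np.array([-n[1],n[0],0])
for z in(.086,.095,.099):
  print(z,[c(P+[0,0,z]+a*.011*n+sg*b*u).tolist() for sg in(1,-1) for b in(.0425,) for a in(1,-1)], c(P+[0,0,z]))
for p in([.4763,.0373],[.4722,.0345]):
  print([c(np.r_[p,0]+[0,0,.082]+a*.045*n+b*.019*u)[0].tolist() for a,b in((1,1),(1,-1),(-1,1),(-1,-1))])
  print([c(np.r_[p,0]+[0,0,.078]+a*.015*n+.027*u)[0].tolist() for a in (1,-1)],[c(np.r_[p,0]+[0,0,.05]+a*.015*n+.027*u)[0].tolist() for a in (1,-1)])
E
```

```text
0.086 [[[370.0, 371.0]], [[399.0, 351.0]], [[236.0, 300.0]], [[265.0, 282.0]]] [[316. 325.]]
0.095 [[[371.0, 355.0]], [[400.0, 336.0]], [[236.0, 285.0]], [[266.0, 267.0]]] [[317. 310.]]
0.099 [[[371.0, 348.0]], [[400.0, 329.0]], [[237.0, 278.0]], [[266.0, 260.0]]] [[318. 303.]]
[[289.0, 388.0], [229.0, 356.0], [409.0, 311.0], [349.0, 280.0]]
[[342.0, 375.0], [382.0, 349.0]] [[339.0, 422.0], [379.0, 396.0]]
[[293.0, 383.0], [233.0, 350.0], [412.0, 305.0], [352.0, 275.0]]
[[346.0, 370.0], [385.0, 344.0]] [[343.0, 417.0], [382.0, 390.0]]
```

Call:
move_arm --gripper '[1,1,1,1]' --pt "-0.15 -0.15 1.5" --pt "0 0 1.5" --pt "0 0 1.0" --pt "0 0 0" --twist '[0,0,0,0]'

```text
clock: 3.45
position: [0.4762, 0.0375, 0.0464]
tool_rot: [3.141, 0.0, 0.227]
force: [-0.8, 0.1, -0.6]
grip_width: 0.0854
finger_force: 0.0
```

```bash
python3 st.py .4757 .0371 .045 13
```

```text
t 3.45 pos [0.4762 0.0375 0.0464] rpy [1.7999e+02 1.0000e-02 1.3010e+01] q [ 0.03  0.61 -0.31  2.1   0.39  0.48 -1.91] F [-0.8  0.1 -0.6] w 0.0854 ff 0.0
shift cm [-0.06  0.03  0.14] twist 0.01
```

Call:
move_arm --gripper '[0,0,0,0,0,0,0,0]' --pt "0 0 0.1" --pt "0 0 0" --pt "0 0 0" --pt "0 0 0" --pt "0 0 0" --pt "0 0 0" --pt "0 0 0" --pt "0 0 0" --twist '[0,0,0,0,0,0,0,0]' --squeeze 40

```text
clock: 4.25
position: [0.4768, 0.0373, 0.0465]
tool_rot: [3.141, -0.001, 0.227]
force: [-3.0, -3.1, 21.0]
grip_width: 0.04
finger_force: 37.8
```

```bash
python3 st.py .4757 .0371 .045 13
```

```text
t 4.25 pos [0.4768 0.0373 0.0465] rpy [ 1.7995e+02 -8.0000e-02  1.2980e+01] q [ 0.03  0.61 -0.31  2.1   0.39  0.48 -1.92] F [-3.  -3.1 21. ] w 0.04 ff 37.8
shift cm [-0.11 -0.    0.15] twist -0.02
```

Call:
move_arm --gripper '[0,0,0,0,0,0,0,0]' --pt "0 0 -0.3" --pt "0 0 -0.5" --pt "0 0 -1" --pt "0 0 -1" --pt "0 0 -1" --pt "0 0 -1" --pt "0 0 -1" --pt "0 0 0" --twist '[0,0,0,0,0,0,0,0]'

```text
clock: 5.05
position: [0.4768, 0.0378, 0.1047]
tool_rot: [3.141, -0.002, 0.227]
force: [0.5, 0.2, -3.5]
grip_width: 0.0392
finger_force: 41.8
```

```bash
python3 st.py .4757 .0371 .045 13; python3 - <<'E'
from h import *
s=grab("scene")
cv2.imwrite("pics/c5.png",cv2.resize(s["img"][165:240,300:380],(640,600),interpolation=cv2.INTER_CUBIC)[:,:,::-1])
E
```

```text
t 5.05 pos [0.4768 0.0378 0.1047] rpy [ 1.7998e+02 -1.1000e-01  1.3000e+01] q [ 0.09  0.51 -0.38  2.07  0.32  0.61 -1.85] F [ 0.5  0.2 -3.5] w 0.0392 ff 41.8
shift cm [-0.14  0.04  5.97] twist 0.0
```

View pics/c5.png

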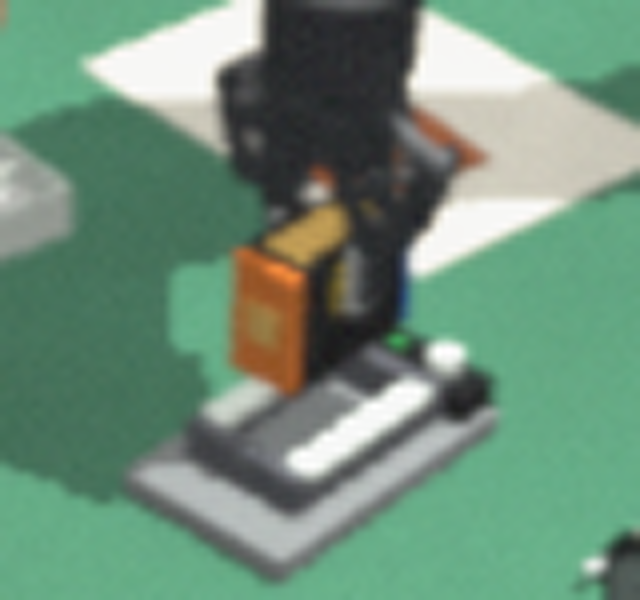

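The cassette is out of the dock and level, with the orange face at crop (265,315). Next I go to a waypoint and turn it.

Call:
move_arm --gripper '[0,0,0,0,0,0,0,0]' --pt "0 0 -2" --pt "1.5 -0.8 -1.5" --pt "3.5 -1.9 -1" --pt "4 -2.2 -1" --pt "4 -2.2 -1" --pt "4 -2.2 0" --pt "3 -1.6 0" --pt "1.5 -0.8 0" --twist '[0,0,0,0,0,0,0,0]'

```text
clock: 5.9
position: [0.6602, 0.2027, 0.167]
tool_rot: [-3.141, 0.001, 0.229]
force: [-1.4, -0.5, -2.4]
grip_width: 0.0388
finger_force: 41.8
```

Call:
move_arm --gripper '[0,0,0,0,0,0,0,0]' --pt "0 0 0" --pt "0 0 0" --pt "0 0 0" --pt "0 0 0" --pt "0 0 0" --pt "0 0 0" --pt "0 0 0" --pt "0 0 0" --twist '[-4,-7,-8,-8,-8,-8,-8,-8]'

```text
clock: 6.7
position: [0.659, 0.2, 0.1673]
tool_rot: [-3.141, 0.001, 1.263]
force: [0.7, 0.4, -2.2]
grip_width: 0.0392
finger_force: 41.8
```

```bash
python3 st.py .639 .321 .1475 168.5
```

```text
t 6.7 pos [0.659  0.2    0.1673] rpy [-1.7994e+02  4.0000e-02  7.2350e+01] q [-0.01  0.76 -0.63  1.45  0.47  1.09 -1.04] F [ 0.7  0.4 -2.2] w 0.0392 ff 41.8
shift cm [10.92 -5.57  1.98] twist -96.15
```

Call:
move_arm --gripper '[0,0,0,0,0,0,0,0]' --pt "0 0 0" --pt "0 0 0" --pt "0 0 0" --pt "0 0 0" --pt "0 0 0" --pt "0 0 0" --pt "0 0 0" --pt "0 0 0" --twist '[-8,-8,-8,-8,-8,-8,-8,-8]'

```text
clock: 7.5
position: [0.659, 0.2, 0.1673]
tool_rot: [-3.14, -0.001, 2.38]
force: [0.2, 0.6, -2.7]
grip_width: 0.0391
finger_force: 41.8
```

Call:
move_arm --gripper '[0,0,0,0,0,0]' --pt "0 0 0" --pt "0 0 0" --pt "0 0 0" --pt "0 0 0" --pt "0 0 0" --pt "0 0 0" --twist '[-8,-8,-8,-6,-2,0]'

```text
clock: 8.1
position: [0.659, 0.1999, 0.1673]
tool_rot: [-3.141, -0.001, 2.933]
force: [0.5, 0.6, -2.8]
grip_width: 0.0389
finger_force: 41.8
```

```bash
python3 st.py .647 .319 .1475 168.5
```

```text
t 8.1 pos [0.659  0.1999 0.1673] rpy [-1.7997e+02 -7.0000e-02  1.6804e+02] q [ 0.16  0.87 -0.98  1.44  0.74  1.23  0.46] F [ 0.5  0.6 -2.8] w 0.0389 ff 41.8
shift cm [ 3.64 11.4   1.98] twist -0.46
```

Call:
move_arm --gripper '[0,0,0,0,0,0,0,0]' --pt "0.4 1.4 0.3" --pt "0.8 2.5 0.5" --pt "0.8 2.5 0.5" --pt "0.8 2.5 0.5" --pt "0.5 1.5 0.2" --pt "0.3 1.0 0" --pt "0 0 0" --pt "0 0 0" --twist '[-0.4,0,0,0,0,0,0,0]'

```text
clock: 8.9
position: [0.6475, 0.3182, 0.1484]
tool_rot: [-3.141, 0.0, 2.938]
force: [0.1, 0.3, -2.7]
grip_width: 0.0394
finger_force: 41.8
```

```bash
python3 st.py .639 .321 .1475 168.5; python3 - <<'E'
from h import *
import pickle
t=grab("top");s=grab("scene");pickle.dump((t,s),open("o.pkl","wb"))
f=lambda a:cv2.resize(a,(400,300),interpolation=cv2.INTER_CUBIC)
C=np.hstack([f(t["img"][175:235,195:275]),f(s["img"][210:270,330:410])]);cv2.imwrite("pics/c6.png",C[:,:,::-1])
E
```

```text
t 8.9 pos [0.6475 0.3182 0.1484] rpy [-1.7997e+02  3.0000e-02  1.6836e+02] q [-0.04  0.93 -0.95  1.35  0.77  1.24  0.33] F [ 0.1  0.3 -2.7] w 0.0394 ff 41.8
shift cm [0.89 0.1  0.09] twist -0.14
```

View pics/c6.png

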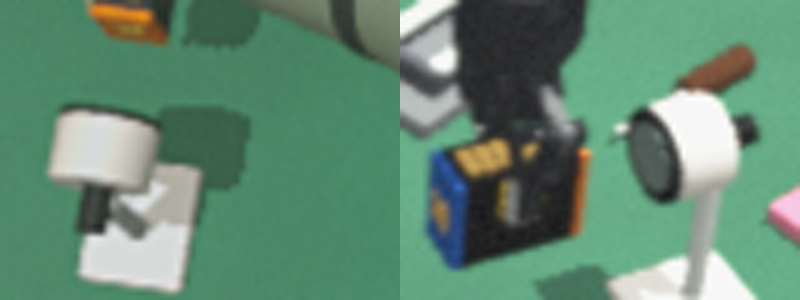

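The orange end (top tile 90–168, 8–42) faces the lens rim (65–160, about 115). In the scene tile the cassette is level, with its orange edge at (585,150)–(580,235). I'll compare this with the predicted projections.

```bash
cat > chk.py <<'E'
from h import *
import pickle
t,s=[fix(f) for f in pickle.load(open("o.pkl","rb"))]
tt=lambda P:((proj(t,P)-[195,175]+.5)*5).round(0).astype(int).tolist()
ss=lambda P:((proj(s,P)-[330,210]+.5)*5+[400,0]).round(0).astype(int).tolist()
g=np.array([.546,.340,0]);
def ax(y): y=np.radians(y); return np.array([np.cos(y),np.sin(y),0]),np.array([-np.sin(y),np.cos(y),0])
n,u=ax(-11.5);a=np.linspace(0,6.28,90)
C=g+[0,0,.15]+.032*(np.cos(a)[:,None]*u+np.sin(a)[:,None]*[0,0,1])
bb=lambda q:(np.min(q,0).tolist(),np.max(q,0).tolist())
print("glass top bb",bb(tt(C)),"scene bb",bb(ss(C)))
p=np.array([.6475,.3182,.1484-.0305]);x,y=ax(168.36)
L=lambda X,Y,Z:p+X*x+Y*y+[0,0,Z]
for nm,q in(("top corners",[L(.045,-.019,.066),L(.045,.019,.066)]),("bottom corners",[L(.045,-.019,0),L(.045,.019,0)]),("blue top",[L(-.045,-.019,.066),L(-.045,.019,.066)]),("blue bot",[L(-.045,-.019,0),L(-.045,.019,0)]),("brass",[L(.045,0,.033)])): print(nm,"T",tt(np.array(q)),"S",ss(np.array(q)))
h=cv2.cvtColor(t["img"],cv2.COLOR_RGB2HSV)[165:190,205:235].astype(int)
m=((h[...,0]<17)&(h[...,1]>150)).astype(np.uint8);ys,xs=np.nonzero(m);print("orange px bb",(xs.min()+10)*5,(xs.max()+11)*5,(ys.min()-10)*5,(ys.max()-9)*5,cv2.minAreaRect(np.c_[xs,ys]))
E
python3 chk.py
```

```text
glass top bb ([61, 107], [163, 132]) scene bb ([627, 111], [679, 209])
top corners T [[90, 12], [150, 21]] S [[589, 158], [560, 121]]
bottom corners T [[111, 37], [168, 45]] S [[580, 239], [552, 201]]
blue top T [[117, -125], [176, -117]] S [[455, 194], [429, 156]]
blue bot T [[136, -96], [193, -88]] S [[450, 276], [424, 236]]
brass T [[130, 29]] S [[570, 180]]
orange px bb 90 165 5 40 ((15.019230842590332, 13.903844833374023), (14.904827117919922, 5.295135498046875), 11.309932708740234)
```

Both views agree with the model apart from a common bias, so I'll make the final approach and hold.

Call:
move_arm --gripper '[0,0,0,0,0]' --pt "0.3 0.1 0.1" --pt "0.3 0 0" --pt "0.2 0 0" --pt "0 0 0" --pt "0 0 0" --twist '[0,0,0,0,0]'

```text
clock: 9.5
position: [0.6394, 0.3216, 0.1474]
tool_rot: [-3.142, 0.0, 2.939]
force: [-0.3, 0.3, -4.0]
grip_width: 0.0394
finger_force: 41.8
```

```bash
python3 st.py .639 .321 .1475 168.5
```

```text
t 9.5 pos [0.6394 0.3216 0.1474] rpy [-1.8000e+02  1.0000e-02  1.6841e+02] q [-0.04  0.93 -0.96  1.37  0.76  1.23  0.31] F [-0.3  0.3 -4. ] w 0.0394 ff 41.8
shift cm [ 0.03 -0.07 -0.01] twist -0.09
```

Call:
move_arm --gripper '[0,0,0,0,0,0,0,0]' --pt "0 0 0" --pt "0 0 0" --pt "0 0 0" --pt "0 0 0" --pt "0 0 0" --pt "0 0 0" --pt "0 0 0" --pt "0 0 0" --twist '[0,0,0,0,0,0,0,0]'

```text
clock: 10.3
position: [0.6394, 0.3217, 0.1473]
tool_rot: [3.142, 0.0, 2.939]
force: [0.6, -0.2, -3.7]
grip_width: 0.0393
finger_force: 41.8
```

Call:
move_arm --gripper '[0,0,0,0,0,0,0,0]' --pt "0 0 0" --pt "0 0 0" --pt "0 0 0" --pt "0 0 0" --pt "-0.5 0 0" --pt "-1 0 0" --pt "-1 0 0" --pt "-0.5 0 0" --twist '[0,0,0,0,0,0,0,0]'

```text
clock: 11.1
position: [0.6702, 0.3149, 0.1471]
tool_rot: [-3.142, 0.0, 2.938]
force: [-0.3, -0.0, -2.9]
grip_width: 0.0391
finger_force: 41.8
```

Call:
move_arm --gripper '[0,0,0,0,0,0,0,0]' --pt "0 0 0" --pt "0 0 0" --pt "0 0 0" --pt "0 0 0" --pt "0 0 0" --pt "0 0 0" --pt "0 0 0" --pt "0 0 0" --twist '[4,8,8,8,8,8,8,8]'

```text
clock: 11.9
position: [0.669, 0.3156, 0.1472]
tool_rot: [-3.142, -0.0, 1.886]
force: [0.4, -0.3, -3.2]
grip_width: 0.0393
finger_force: 41.8
```

Call:
move_arm --gripper '[0,0,0,0,0,0,0,0]' --pt "0 0 0" --pt "0 0 0" --pt "0 0 0" --pt "0 0 0" --pt "0 0 0" --pt "0 0 0" --pt "0 0 0" --pt "0 0 0" --twist '[8,8,8,8,8,8,8,8]'

```text
clock: 12.7
position: [0.669, 0.3158, 0.1472]
tool_rot: [-3.141, -0.0, 0.77]
force: [-0.9, -0.6, -4.1]
grip_width: 0.0395
finger_force: 41.8
```

```bash
python3 st.py .639 .321 .1475 -11.5
```

```text
t 12.7 pos [0.669  0.3158 0.1472] rpy [-179.99   -0.     44.1 ] q [-0.24  0.84 -0.51  1.3   0.42  1.11 -1.6 ] F [-0.9 -0.6 -4.1] w 0.0395 ff 41.8
shift cm [-1.79 -2.46 -0.03] twist 55.6
```

Call:
move_arm --gripper '[0,0,0,0,0,0,0,0]' --pt "0 0 0" --pt "0 0 0" --pt "0 0 0" --pt "0 0 0" --pt "0 0 0" --pt "0 0 0" --pt "0 0 0" --pt "0 0 0" --twist '[8,8,8,8,8,8,5,2.6]'

```text
clock: 13.5
position: [0.6688, 0.316, 0.1472]
tool_rot: [-3.141, 0.0, -0.198]
force: [0.1, 0.1, -3.5]
grip_width: 0.0392
finger_force: 41.8
```

```bash
python3 st.py .639 .321 .1475 -11.5
```

```text
t 13.5 pos [0.6688 0.316  0.1472] rpy [-1.7999e+02  1.0000e-02 -1.1360e+01] q [-0.36  0.8  -0.29  1.31  0.23  1.06 -2.45] F [ 0.1  0.1 -3.5] w 0.0392 ff 41.8
shift cm [-3.03  0.09 -0.03] twist 0.14
```

Call:
move_arm --gripper '[0,0,0,0,0,0,0]' --pt "-0.5 0.1 0" --pt "-1 0 0" --pt "-0.8 0 0" --pt "-0.4 0 0" --pt "-0.2 0 0" --pt "0 0 0" --pt "0 0 0" --twist '[0,0,0,0,0,0,0]'

```text
clock: 14.2
position: [0.6404, 0.3202, 0.1474]
tool_rot: [-3.142, -0.0, -0.195]
force: [-0.1, -0.1, -2.4]
grip_width: 0.0392
finger_force: 41.8
```

```bash
python3 st.py .639 .321 .1475 -11.5; python3 - <<'E'
from h import *
import pickle
t=grab("top");s=grab("scene");pickle.dump((t,s),open("b.pkl","wb"))
f=lambda a:cv2.resize(a,(400,300),interpolation=cv2.INTER_CUBIC)
C=np.hstack([f(t["img"][175:235,195:275]),f(s["img"][210:270,330:410])]);C=np.vstack([C,cv2.resize(t["img"][60:285,95:545],(800,400))[:300]])
cv2.imwrite("pics/c7.png",C[:,:,::-1])
E
sed -e 's/o\.pkl/b.pkl/;/^h=/,$d' chk.py >chk2.py; P=$(python3 -c "
from h import *
o=monitor.observe();p=o['position'];print('p=np.array([%.4f,%.4f,%.4f-.0305]);x,y=ax(%.2f)'%(*p,np.degrees(o['tool_rot'][2])))"); sed -i "s/^p=np.*/$P/" chk2.py; python3 chk2.py
```

```text
t 14.2 pos [0.6404 0.3202 0.1474] rpy [-1.800e+02 -2.000e-02 -1.119e+01] q [-0.39  0.76 -0.27  1.39  0.22  1.02 -2.47] F [-0.1 -0.1 -2.4] w 0.0392 ff 41.8
shift cm [-0.15 -0.06 -0.01] twist 0.31
glass top bb ([61, 107], [163, 132]) scene bb ([627, 111], [679, 209])
top corners T [[173, -106], [114, -114]] S [[440, 155], [467, 193]]
bottom corners T [[190, -77], [133, -84]] S [[435, 236], [462, 275]]
blue top T [[148, 32], [88, 24]] S [[570, 120], [600, 157]]
blue bot T [[167, 57], [109, 49]] S [[562, 200], [590, 237]]
brass T [[153, -95]] S [[451, 215]]
```

View pics/c7.png

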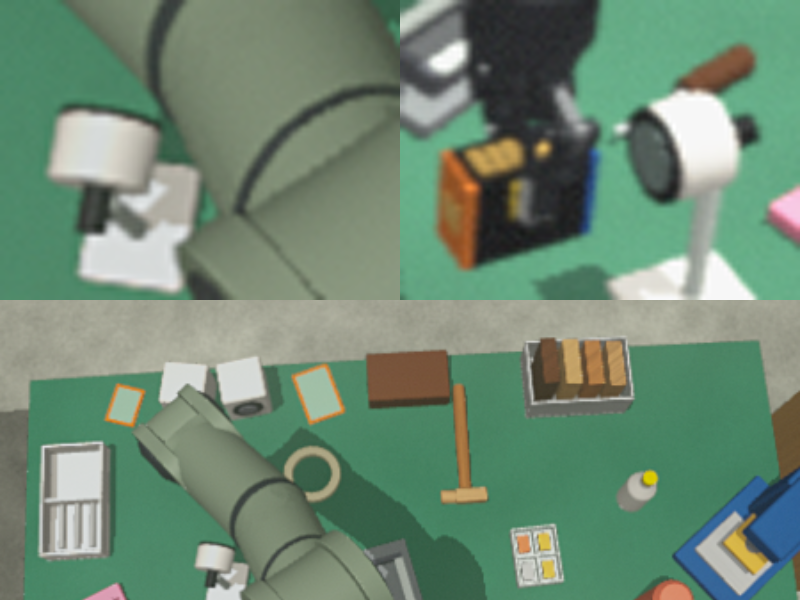

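The blue edge is at scene tile (597,150)–(590,235), which matches the prediction. The cassette is level, square and in front of the glass, and nothing else has moved. A small nudge, then hold.

Call:
move_arm --gripper '[0,0,0,0,0,0,0,0]' --pt "-0.1 0 0" --pt "0 0 0" --pt "0 0 0" --pt "0 0 0" --pt "0 0 0" --pt "0 0 0" --pt "0 0 0" --pt "0 0 0" --twist '[0,0,0,0,0,0,0,0]'

```text
clock: 15.1
position: [0.6391, 0.3205, 0.1473]
tool_rot: [-3.142, 0.0, -0.195]
force: [0.2, 0.3, -3.3]
grip_width: 0.0394
finger_force: 41.8
```

Call:
move_arm --gripper '[0,0,0,0,0,0,0,0]' --pt "0 0 0" --pt "0 0 0" --pt "0 0 0" --pt "0 0 0" --pt "0 0 0" --pt "0 0 0" --pt "0 0 0" --pt "0 0 0" --twist '[0,0,0,0,0,0,0,0]'

```text
clock: 15.9
position: [0.6391, 0.3205, 0.1473]
tool_rot: [-3.142, 0.0, -0.195]
force: [0.8, 0.0, -2.9]
grip_width: 0.0393
finger_force: 41.8
```

```bash
python3 st.py .639 .321 .1475 -11.5; python3 -c "
from workcell import bot
print(bot.job_done())"
```

```text
t 15.9 pos [0.6391 0.3205 0.1473] rpy [-180.      0.    -11.19] q [-0.39  0.76 -0.27  1.39  0.22  1.02 -2.47] F [ 0.8  0.  -2.9] w 0.0393 ff 41.8
shift cm [-0.02 -0.05 -0.02] twist 0.31
the job is handed in; nothing more can be done
None
```

I handed the job in at 15.9 s: the cassette came out of the dock, its orange end and then its blue end were each held at the lens for over half a second, and it is still gripped by its pinched catches with the blue end facing the glass.

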